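# Find the balance point of the sample chest's sprung lid and hold the lid just below it

## Robot

A 6-joint arm with a two-finger parallel gripper is mounted at the origin on a cart in front of the work surface, level with it; the furniture and walls round the work are solid. World frame = base frame: x ahead of the robot, y to its left, z up, the work surface at z = 0. Lengths are in mm, angles in rad, forces in N, time in s.
With the tool pointing down it reaches from about 400 to 925 mm from the base axis. Payload 12.5 kg.
Tool frame: the origin (TCP) lies between the finger pads, 19 mm behind the fingertips; this is the grasp point; z points along the fingers, y is the line along which they close (so a half turn about z gives the same grasp; the last joint's range is limited). The gripper opens to 95 mm and grips with 3 to 60 N. Pads are 20 mm wide; open, the fingers measure 119 mm over their backs; the gripper's body (75 mm by 180 mm) begins 59 mm behind the grasp point.
Start: joints at [-0.106, 0.491, 1.559, -0, 1.092, -0.106], TCP at [625.016, 0.021, 233.461] pointing down, gripper open.
Joint ranges: [-3.1, 3.1], [-0.84, 2.19], [0.05, 2.79], [-1.13, 4.28], [0.06, 2.93], [-2.69, 2.69]. Speed limits (rad/s): [2.22, 2.22, 2.79, 3.14, 3.14, 3.14].

## Interface

Orientations are given as [roll, pitch, yaw] about the fixed x, y, z axes, in that order (R = Rz(yaw) Ry(pitch) Rx(roll)).
In Python, from cell import env gives the robot as it stands. The module is installed in compiled form; this text tells all that it offers.
- The arm moves only by the tool drive_tool, never from a script. Its argument "rows" is a list that holds one entry, the list of rows, each a list of 7 numbers: the shift along the tool's x, y, z scaled (see below), then the turn, a rotation vector about the tool's x, y, z scaled (see below), then the opening, from 0 (shut) to 1 (fully open). In form: [[[tx, ty, tz, ax, ay, az, jaw], ...]]. A call has 1 to 5 rows; each row shifts and turns the commanded pose from where the row before left it, along the tool's axes as they then stand; what a row does not reach is not made up. The controller multiplies each number of a shift by 250 mm and each number of a turn by 180 degrees. A row lasts 1/8 s, in which the tool goes at most 62.5 mm and 10.7 degrees, less where a joint would pass 70% of its speed; a pose out of reach is approached as far as the arm can. A call with a number of a shift or a turn outside -1 to 1 is refused whole. A call with a gripper value outside its range is refused whole. The fingers move at their own pace and stop on an object; the grip force is fixed at half the most. Time passes only in rows, so rows that do not move let the fingers close. It gives the time, the measured TCP pose, the force, the opening and the grip force at its end, in the units of the state.
- env.state(): the state, without advancing time (a new reading comes with each control period).
- env.read_camera(name): name is "scene" or "side" or "wrist"; returns a dict with "color" (384x512x3 uint8, blue, green, red), "camera_matrix" (3x3 intrinsics, pixels), "k1" (the pictures are not rectified: a ray, as slopes to the right and down, at radius r is drawn at 1 + k1 r^2 times it, then the intrinsics apply), "pose" (4x4, takes a point from camera to world coordinates). Camera axes: x right, y up, looking along -z (the intrinsics and any distortion apply to the point x, -y, -z); pixel columns grow to the right and rows downward; lengths in mm; the calibration is good to about 2 mm. A picture is of the moment at which its call begins. There is no depth.
- env.job_done(): hands the job in; it is judged then, once.
Trained networks look in a picture, given as the dict that the camera call returned (one of the last four; its "shot" number tells which), for a name from the list of things; names that differ only in an ending like _2 or _b are one class to them, and where a whole thing is asked for, a point or a joint stands for the part that bears it (a point fixed in the world has none). Each returns a list of dicts, best first, with "score" (0 to 1); they miss things now and then, are a little off and sometimes report something else, mostly with a low value. They report only what shows in the picture. A call takes as long as a camera call.
- env.search_frame(name, picture): "at" ([x, y, z] in mm, in the coordinates of the camera as it stood for that picture, good to about 4 mm: the middle of the surface that is visible of it).
- env.place_of(name, picture): "at" ([x, y, z] in mm, in the coordinates of the camera as it stood for that picture, good to about 4 mm: a listed point, or the origin of a listed thing).
The state is a dict: "t": time; "joints": joint angles; "qvel": joint speeds; "tau": joint torques, N m; "eef_pos": TCP position; "tcp_rot": TCP orientation; "ft_force": force on the tool from outside, world axes, zero at the start; "moment": the same for the moment, N m; "opening": opening from 0.0 (shut) to 1.0 (fully open); "grip_force": force on a finger pad.
Only numpy, scipy, OpenCV 4.12 (cv2) and the standard library are available. Lean on these libraries where they do the work, as an engineer would, in place of code of your own. Each camera call takes 0.05 s, during which the arm holds its last target. There are 200 camera calls.

## Task

Take the blue sprung lid of the white sample chest by the middle of its steel bar and raise it gently about ten degrees past its balance point, where you feel the spring take over the weight, without letting it fly open to its stop. Then bring it back and keep holding it still, gripped by the middle of its bar, about ten degrees below the balance point, so that it would fall shut if you let go; the program finishes while the gripper holds the lid there. Leave the small beaker, the vial, the timer and the rubber bulb standing round the chest alone.

Things in the scene. Friction and masses are not known exactly. Their poses are not given: they have to be found in the camera images.
- chest: White sample chest fixed to the worktop, 160 (x) x 220 (y) x 105 mm high without lid, vials inside. Origin at the centre of its underside; x axis from the front (bar side) to the rear (hinge side), z up. Its place varies by some 9 x 20 cm, its yaw by 0.3 rad either way.
- chest_lid (a joint): Hinge of the blue lid (1.6 kg), rad: 0 closed, grows as it opens, stop at 1.6. Pre-wound spring and damper: below the balance point it falls shut, above it opens by itself. Balance at 1.00 +- 0.05, differing from start to start. Load at the bar along its arc, at rest: 2.4 N (closing) at 0, 0.8 N at 0.17 rad below balance, 0 there, 0.8 N (opening) at 0.17 above. Swing it under 1.5 rad/s.
- lid_bar (a point): Middle of the lid's steel bar: 12 mm round, 142 mm long along the chest's y, on two posts 65 mm either side, 45 mm before the lid's front edge (lid 162 x 224 x 18 mm). In the lid's plane, 207 mm from the hinge line; height 112 mm + 207 mm x sin(lid angle). Pinch it from above, one finger between bar and lid; it turns in the grip, so the tool can keep pointing down.
- lid_hinge (a point): Middle of the lid's hinge line, which runs along the chest's y axis: 80 mm behind the chest's centre along its x axis, 112 mm above the worktop. Feeling the lid through a pinched bar: the bar turning in the pads drags against the motion (about 0.3 N at 8 N grip, 0.7 N at 20 N), so grip lightly (8 N holds it) and compare rising with falling.
- small_beaker: Small glass beaker, 57 x 64 x 70 mm, loose, to the right of the chest; origin at the centre of its underside. Bystander: leave alone.
- red_vial: Glass vial with red cap, 27 mm across, 64 mm high, loose, to the left of the chest; origin at the centre of its underside. Bystander: leave alone.
- timer: White pocket timer, 58 x 66 x 14 mm, lying loose on the near right of the chest; origin at the centre of its underside. Bystander: leave alone.
- bulb: Red rubber bulb, 55 mm across, 92 mm high, loose, to the left of the chest; origin at the centre of its underside. Bystander: leave alone.

How it is judged (in metres and radians):
On the way:
1. the lid is raised past its balance point and held there (beyond 1.07 rad) in the fingers (value of joint chest_lid above 1.07 rad and contact force between chest and the fingers above 0.3 N), for 0.2 s.
At the end, for the whole second after the job is handed in: The lid is held still (under 0.05 rad/s) between 0.70 and 0.94 rad, just below its balance point, by the fingers at its bar (TCP within 35 mm of the bar's middle, contact force over 0.3 N) (value of joint chest_lid between 0.7 and 0.94 rad and velocity of joint chest_lid between -0.05 and 0.05 rad/s and contact force between chest and the fingers above 0.3 N and distance between the grasp point and lid_bar below 0.035 m); the arm keeps its last pose, push and grip.
It fails at once if the lid is let fly open (past 1.45 rad) (value of joint chest_lid above 1.45 rad).
It fails at once if the lid swings or slams (faster than 1.5 rad/s) (velocity of joint chest_lid above 1.5 rad/s or velocity of joint chest_lid below -1.5 rad/s).
It fails at once if a bystander is moved by more than 20 mm (distance of any of small_beaker, red_vial, timer, bulb from where it was at the start of the episode above 0.02 m).
It also fails if it takes over 54 s, if anything falls off the work surface, if the arm or the gripper's body presses on something with over 40 N, if the wrist force passes 120 N, or if a joint passes its speed limit or range.

## Working session

There is one attempt and no reset: what is moved stays moved. The work goes in short steps, Python scripts to look and compute and a tool call to move; the robot and the scene stay as the last step left them, time stands still between calls to the robot, and variables do not carry over. Pictures are saved under pics/ and viewed, at most 10 in all, crops included, and the job is handed in when it is done.

Besides the shell and the picture viewer there is one more tool, called in YAML: its name, and indented under it one key for each argument. drive_tool: Moves the arm, as the interface text tells. Its arguments: {"type":"object","properties":{"rows":{"type":"array","items":{"type":"array","items":{"type":"array","items":{"type":"number","minimum":-1,"maximum":1}}}}},"required":["rows"]}

```bash
mkdir -p pics; cat > h.py <<'E'
import numpy as np, cv2
from cell import env
def w(pic,at): return (pic["pose"]@np.r_[at,1])[:3]
def look(names,cams=("scene","side"),save=None):
    for c in cams:
        p=env.read_camera(c)
        if save: cv2.imwrite(f"pics/{save}_{c}.png",p["color"])
        for n in names:
            for d in env.place_of(n,p)[:1]: print(c,n,w(p,d["at"]).round(0),round(d["score"],2))
E
python3 - <<'E'
from h import *
look(["chest","lid_bar","lid_hinge","small_beaker","red_vial","timer","bulb"],("scene","side","wrist"),"a")
s=env.state();print(s)
E
```

```text
scene chest [629.   3.  -5.] 0.7
scene lid_bar [500.  -4. 112.] 0.6
scene lid_hinge [706.  -1. 110.] 0.89
scene small_beaker [ 581. -223.   -2.] 0.96
scene red_vial [476. 423.  -3.] 0.61
scene timer [ 441. -220.   -2.] 0.66
scene bulb [643. 403.  -2.] 0.6
side chest [631.  -2.   0.] 0.72
side lid_bar [504.  -4. 113.] 0.93
side lid_hinge [712.   7. 114.] 0.57
side small_beaker [ 584. -221.   -1.] 0.46
side red_vial [477. 424.  -2.] 0.73
side timer [ 446. -220.    3.] 0.78
side bulb [641. 397.  -1.] 0.93
wrist chest [635.   4.  -3.] 0.94
wrist lid_bar [504.   1. 111.] 0.58
wrist lid_hinge [706.   6. 114.] 0.84
wrist small_beaker [ 582. -226.   -2.] 0.85
wrist timer [ 441. -225.   -2.] 0.63
{'t': 1.2, 'joints': array([-1.05637372e-01,  4.90870940e-01,  1.55890617e+00, -1.20166387e-05,
        1.09168602e+00, -1.05599389e-01]), 'qvel': array([ 1.12523970e-05, -1.11359790e-03, -1.40561178e-03, -1.12074147e-03,
        1.76245048e-03, -1.49745804e-03]), 'tau': array([-1.02772545e-03, -6.12480140e+01, -2.58425814e+01,  6.92950934e-02,
        4.45402286e-02,  1.06579219e-05]), 'eef_pos': array([ 6.25014917e+02, -4.92996816e-03,  2.33476876e+02]), 'tcp_rot': array([3.14146498e+00, 2.42566482e-05, 1.57076388e+00]), 'ft_force': array([0.86185973, 0.67030126, 0.33696441]), 'moment': array([ 0.01280427, -0.01318497, -0.02359663]), 'grip_force': 0.0, 'opening': 0.9975403185787267}
```

View pics/a_wrist.png

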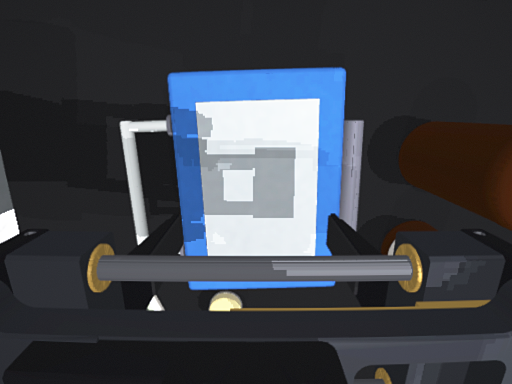

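View pics/a_side.png

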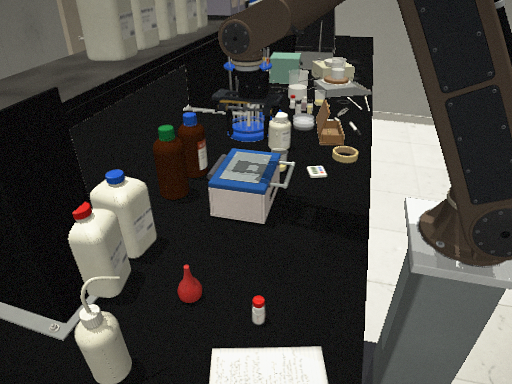

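```bash
python3 - <<'E'
from h import *
p=env.read_camera("wrist")
K=p["camera_matrix"];T=p["pose"]
px=np.array([[170,73],[344,69],[333,285],[191,289],[121,124],[139,236]],float)
u=cv2.undistortPoints(px[:,None],K,np.array([p["k1"],0,0,0]))[:,0]
for q,z in zip(u,[121]*4+[115]*2):
    d=T[:3,:3]@np.array([q[0],-q[1],-1]); o=T[:3,3]; print((o+d*(z-o[2])/d[2]).round(1))
look(["lid_bar","lid_hinge"])
E
```

```text
[551.1 110.6 121. ]
[704.5 113.9 121. ]
[ 710.5 -102.9  121. ]
[ 556.7 -107.7  121. ]
[499.4  66.7 115. ]
[504.3 -48.1 115. ]
scene lid_bar [502.  -3. 115.] 0.56
scene lid_hinge [708.  -1. 111.] 0.67
side lid_bar [501.  -3. 112.] 0.75
side lid_hinge [713.   5. 115.] 0.73
```

drive_tool:
  rows:
    - [[0,-0.164,0,0,0,-0.008,0.42],[0,-0.164,0,0,0,0,0.42],[-0.004,-0.164,0,0,0,0,0.42],[0,0,0.1,0,0,0,0.42],[0,0,0,0,0,0,0.42]]

```text
t: 2.17
eef_pos: [501.5, -3.0, 207.8]
tcp_rot: [-3.14, -0.0, 1.596]
ft_force: [0.5, -0.2, 0.6]
opening: 0.533
grip_force: 0.0
```

```bash
python3 - <<'E'
from h import *
look(["lid_bar","lid_hinge"],("scene","side","wrist"),"b")
E
```

```text
scene lid_bar [502.  -2. 114.] 0.89
scene lid_hinge [708.   1. 111.] 0.84
side lid_bar [500.  -4. 115.] 0.73
side lid_hinge [714.   8. 113.] 0.81
wrist lid_bar [502.   1. 110.] 0.96
wrist lid_hinge [708.   8. 112.] 0.58
```

View pics/b_wrist.png

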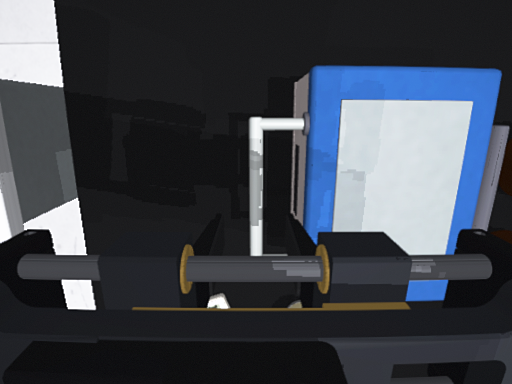

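The bar stands vertically at column ~256, midway between the fingers and parallel to the tool, with the lid edge at column ~308. It is aligned, so I go down.

drive_tool:
  rows:
    - [[0.004,0,0.12,0,0,0,0.42],[0,0,0.12,0,0,0,0.42],[0,0,0.1,0,0,0,0.42],[0,0,0.043,0,0,0,0.42],[0,0,0,0,0,0,0.42]]

```text
t: 3.25
eef_pos: [502.1, -2.0, 112.5]
tcp_rot: [-3.141, -0.0, 1.596]
ft_force: [0.4, 0.1, 0.1]
opening: 0.417
grip_force: 0.0
```

drive_tool:
  rows:
    - [[0,0,0,0,0,0,0.25],[0,0,0,0,0,0,0.18],[0,0,0,0,0,0,0.05],[0,0,0,0,0,0,0.05],[0,0,0,0,0,0,0.05]]

```text
t: 3.88
eef_pos: [503.8, -2.1, 113.3]
tcp_rot: [3.137, 0.0, 1.596]
ft_force: [5.9, 1.7, -2.4]
opening: 0.117
grip_force: 30.0
```

drive_tool:
  rows:
    - [[0,0.007,-0.041,0,0,0,0.05],[0,0.003,-0.041,0,0,0,0.05],[0,0.005,-0.041,0,0,0,0.05],[0,0.007,-0.041,0,0,0,0.05],[0,0.009,-0.04,0,0,0,0.05]]

```text
t: 4.5
eef_pos: [509.9, -1.9, 164.5]
tcp_rot: [3.141, 0.0, 1.596]
ft_force: [3.9, -1.7, -5.0]
opening: 0.118
grip_force: 30.0
```

drive_tool:
  rows:
    - [[0,0.011,-0.04,0,0,0,0.05],[0,0.013,-0.039,0,0,0,0.05],[0,0.015,-0.0385,0,0,0,0.05],[0,0.017,-0.0375,0,0,0,0.05],[0,0.019,-0.037,0,0,0,0.05]]

```text
t: 5.12
eef_pos: [527.5, -1.4, 212.1]
tcp_rot: [-3.138, -0.0, 1.596]
ft_force: [-6.4, -3.1, -0.4]
opening: 0.117
grip_force: 30.0
```

drive_tool:
  rows:
    - [[0,0.021,-0.036,0,0,0,0.05],[0,0.0225,-0.035,0,0,0,0.05],[0,0.024,-0.0335,0,0,0,0.05],[0,0.026,-0.0325,0,0,0,0.05],[0,0.0275,-0.031,0,0,0,0.05]]

```text
t: 5.75
eef_pos: [556.2, -0.5, 254.7]
tcp_rot: [-3.135, -0.0, 1.596]
ft_force: [-19.9, -2.9, 13.2]
opening: 0.116
grip_force: 30.0
```

```bash
python3 - <<'E'
from h import *
look(["lid_bar","lid_hinge"],("scene","side"),"c")
s=env.state();print(s["eef_pos"],s["ft_force"])
E
```

```text
scene lid_bar [557.  -3. 250.] 0.63
scene lid_hinge [706.  -1. 114.] 0.6
side lid_bar [556.  -2. 254.] 0.61
side lid_hinge [711.   7. 112.] 0.96
[ 5.56298756e+02 -5.12260686e-01  2.54866880e+02] [-18.23750314  -1.62482364  13.61851001]
```

View pics/c_side.png

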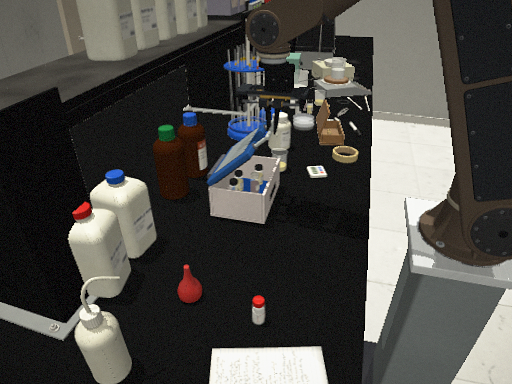

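The side view shows the lid about 42° open with the bar in the fingers and the bystanders still in place. A radial force of about 23 N means my arc is a few mm too tight. I correct that and go on.

drive_tool:
  rows:
    - [[0,0.023,-0.037,0,0,0,0.05],[0,0.03,-0.0285,0,0,0,0.05],[0,0.0345,-0.029,0,0,0,0.05],[0,0,0,0,0,0,0.05]]

```text
t: 6.55
eef_pos: [580.6, 0.2, 279.2]
tcp_rot: [-3.142, -0.0, 1.596]
ft_force: [-9.6, -1.1, 10.5]
opening: 0.117
grip_force: 30.0
```

```bash
cat >> h.py <<'E'
def feel(n=6,c=(710.,116.)):
    F=[];P=[]
    for i in range(n):
        env.read_camera("wrist"); s=env.state(); F.append(s["ft_force"]);P.append(s["eef_pos"])
    f=np.mean(F,0);p=np.mean(P,0)
    r=np.array([p[0]-c[0],p[2]-c[1]]); th=np.arctan2(r[1],-r[0]); R=np.hypot(*r)
    o=r/R; t=np.array([o[1],-o[0]]) # opening direction
    g=np.array([f[0],f[2]])
    print("t",s["t"],"p",p.round(1),"th",th.round(3),"R",R.round(1),"F rad",(g@o).round(2),"F tan",(g@t).round(2),"Fy",f[1].round(2),"sd",np.std(F,0).round(2))
E
python3 -c "
from h import *
feel()"
```

```text
t 6.85 p [5.802e+02 1.000e-01 2.788e+02] th 0.898 R 208.2 F rad 13.31 F tan -1.51 Fy -1.14 sd [0.38 0.27 0.74]
```

drive_tool:
  rows:
    - [[0,0.036,-0.034,0,0,0,0.05],[0,0.038,-0.028,0,0,0,0.05],[0,0,0,0,0,0,0.05]]

```text
t: 7.22
eef_pos: [600.0, 0.7, 293.9]
tcp_rot: [3.14, -0.0, 1.596]
ft_force: [-4.9, 1.5, 5.7]
opening: 0.115
grip_force: 30.0
```

```bash
sed -i 's/710.,116./711.,118.5/' h.py; python3 -c "
from h import *
feel()"
```

```text
t 7.525 p [599.4   0.7 293.5] th 1.003 R 207.5 F rad 6.54 F tan -0.69 Fy 1.37 sd [0.5  0.46 0.51]
```

drive_tool:
  rows:
    - [[0,0.03,-0.0205,0,0,0,0.05],[0,0.031,-0.0175,0,0,0,0.05],[0,0,0,0,0,0,0.05]]

```text
t: 7.9
eef_pos: [615.3, 1.0, 302.8]
tcp_rot: [3.14, -0.0, 1.596]
ft_force: [-1.8, 1.4, 3.5]
opening: 0.116
grip_force: 30.0
```

```bash
python3 -c "
from h import *
feel()"
```

```text
t 8.2 p [614.5   1.  302.4] th 1.088 R 207.7 F rad 3.7 F tan -0.1 Fy 3.52 sd [0.39 0.74 0.4 ]
```

drive_tool:
  rows:
    - [[0,0.031,-0.0165,0,0,0,0.05],[0,0.032,-0.0145,0,0,0,0.05],[0,0,0,0,0,0,0.05]]

```text
t: 8.57
eef_pos: [630.9, 1.1, 310.4]
tcp_rot: [3.141, 0.0, 1.596]
ft_force: [-1.5, 2.4, 3.8]
opening: 0.116
grip_force: 30.0
```

```bash
python3 -c "
from h import *
feel()
look(['lid_bar','lid_hinge','small_beaker','red_vial','timer','bulb'],save='d')
"
```

```text
t 8.875 p [630.2   1.1 310.1] th 1.172 R 207.9 F rad 2.8 F tan 0.33 Fy 2.12 sd [0.52 0.46 0.89]
scene lid_bar [624.   2. 304.] 0.91
scene lid_hinge [707.   1. 109.] 0.87
scene small_beaker [ 582. -222.   -2.] 0.98
scene red_vial [474. 425.   1.] 0.52
scene timer [ 444. -223.    1.] 0.69
scene bulb [639. 405.   1.] 0.7
side lid_bar [627.   0. 305.] 0.71
side lid_hinge [712.   7. 113.] 0.82
side small_beaker [ 582. -219.    0.] 0.68
side red_vial [480. 423.  -0.] 0.56
side timer [ 447. -222.    2.] 0.61
side bulb [640. 399.  -1.] 0.91
```

View pics/d_side.png

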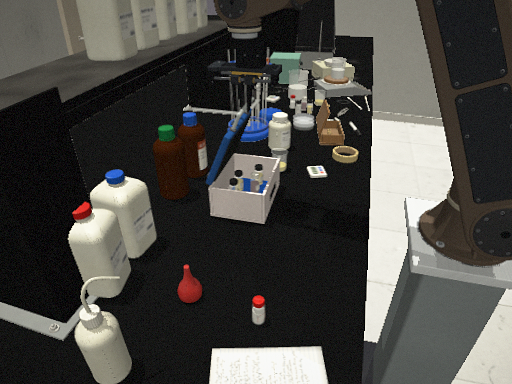

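The side view shows the lid steep and held in the fingers, at about 1.17 rad. The tangential force has changed to opening, and the bystanders have not moved. Now back down, feeling on the way.

drive_tool:
  rows:
    - [[0,-0.032,0.0145,0,0,0,0.05],[0,-0.031,0.0165,0,0,0,0.05],[0,0,0,0,0,0,0.05]]

```text
t: 9.95
eef_pos: [613.7, 0.7, 302.2]
tcp_rot: [-3.141, -0.0, 1.596]
ft_force: [0.8, 0.4, 2.4]
opening: 0.117
grip_force: 30.0
```

```bash
python3 -c "
from h import *
feel()"
```

```text
t 10.25 p [614.3   0.8 302.5] th 1.087 R 207.8 F rad 4.08 F tan 0.89 Fy 0.96 sd [0.77 0.43 0.86]
```

drive_tool:
  rows:
    - [[0,-0.031,0.0175,0,0,0,0.05],[0,-0.03,0.0205,0,0,0,0.05],[0,0,0,0,0,0,0.05]]

```text
t: 10.62
eef_pos: [598.7, 0.4, 292.8]
tcp_rot: [-3.141, 0.0, 1.596]
ft_force: [-2.5, 1.1, 4.9]
opening: 0.119
grip_force: 30.0
```

```bash
python3 -c "
from h import *
feel()"
```

```text
t 10.925 p [5.991e+02 4.000e-01 2.931e+02] th 1.001 R 207.4 F rad 6.88 F tan 0.58 Fy 0.74 sd [0.51 0.47 0.37]
```

drive_tool:
  rows:
    - [[0,-0.038,0.027,0,0,0,0.05],[0,-0.036,0.031,0,0,0,0.05],[0,0,0,0,0,0,0.05]]

```text
t: 11.3
eef_pos: [579.6, -0.1, 278.1]
tcp_rot: [-3.139, 0.0, 1.596]
ft_force: [-6.1, -0.2, 7.0]
opening: 0.116
grip_force: 30.0
```

```bash
python3 -c "
from h import *
feel()"
```

```text
t 11.6 p [ 5.800e+02 -1.000e-01  2.785e+02] th 0.885 R 206.8 F rad 10.16 F tan -0.62 Fy -0.15 sd [0.39 0.28 0.37]
```

Averaging rising and falling readings puts the balance at about 1.01 rad, so the hold angle is about 0.84.

drive_tool:
  rows:
    - [[0,-0.016,0.01,0,0,0,0.05],[0,-0.0155,0.011,0,0,0,0.05],[0,0,0,0,0,0,0.05],[0,0,0,0,0,0,0.05],[0,0,0,0,0,0,0.05]]

```text
t: 12.22
eef_pos: [573.1, -0.3, 272.8]
tcp_rot: [3.141, -0.0, 1.596]
ft_force: [2.1, -0.1, -5.6]
opening: 0.116
grip_force: 30.0
```

```bash
python3 -c "
from h import *
feel()
look(['lid_bar','lid_hinge'],('scene','side','wrist'),save='e')
feel(3)"
```

```text
t 12.525 p [ 5.731e+02 -3.000e-01  2.729e+02] th 0.841 R 207.0 F rad -7.99 F tan -0.3 Fy 0.21 sd [0.67 0.38 0.87]
scene lid_bar [573.   0. 268.] 0.9
scene lid_hinge [708.   3. 109.] 0.79
side lid_bar [478. 421.  -1.] 0.51
side lid_hinge [712.   6. 113.] 0.68
wrist lid_bar [576.   3. 268.] 0.83
wrist lid_hinge [710.   9. 111.] 0.74
t 13.125 p [ 5.730e+02 -3.000e-01  2.729e+02] th 0.842 R 207.0 F rad -8.13 F tan -0.57 Fy 0.42 sd [0.49 0.17 0.18]
```

View pics/e_side.png

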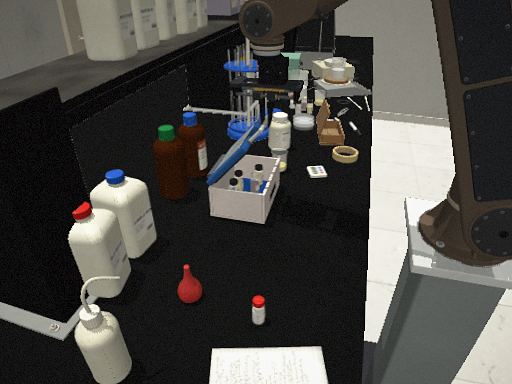

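The lid is held still at about 0.84–0.86 rad. The bar is within about 5 mm of the TCP and gripped at its middle, so I hand in.

```bash
python3 -c "
from h import *
print(env.job_done())"
```

```text
the job is handed in; nothing more can be done
None
```

I raised the lid to about 1.17 rad, past a felt balance point of about 1.01 rad, then handed the job in with the gripper holding it still by the middle of its bar at about 0.84 rad; the bystanders had not moved when I checked them at the top of the lift.

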